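# Pull the retaining clip off the worn red cart wheel

## Robot

A 6-joint arm with a two-finger parallel gripper is mounted at the origin on the work surface. World frame = base frame: x ahead of the robot, y to its left, z up, the work surface at z = 0. Lengths are in m, angles in rad, forces in N, time in s.
With the tool pointing down it reaches from about 0.325 to 1 m from the base axis. Payload 5.1 kg.
Tool frame: the origin (TCP) lies at the centre of the arm's flange, where the gripper is bolted on; the fingertips stand 173 mm ahead of it and the grasp point (between the pads) lies 155 mm ahead of it; z points along the fingers, y is the line along which they close (so a half turn about z gives the same grasp; the last joint's range is limited). The gripper opens to 85 mm and grips with 20 to 120 N. Pads are 22 mm wide; open, the fingers measure 114 mm over their backs; the gripper's body (76 mm by 85 mm) begins 54 mm behind the grasp point. The pads swing forward as they close: fully open they stand 13 mm farther back than shut.
Start: joints at [-1.306, 0.124, 1.65, -0, 1.367, -0.083], TCP at [0.222, -0.611, 0.405] pointing down, gripper open.
Joint ranges: [-2.61, 2.61], [-1.02, 2.33], [0.03, 2.71], [-1.35, 4.49], [0.32, 2.68], [-2.91, 2.91]. Speed limits (rad/s): [2.57, 2.57, 3.14, 3.14, 3.14, 3.14].

## Interface

Orientations are given as a rotation vector (axis times angle).
In Python, from bench import robot, viewer gives the robot as it stands.
- The arm moves only by the tool step_arm, never from a script. Its argument "rows" is a list of rows, each a list of 3 entries, a list of its own where there are three numbers: the closure, from 0 (fully open) to 1 (shut), then the shift along the tool's x, y, z in m, then the turn about the tool's z in rad. A call has 1 to 12 rows; each row shifts and turns the commanded pose from where the row before left it, along the tool's axes as they then stand; what a row does not reach is not made up. A row lasts 1/12 s, in which the tool goes at most 41.7 mm and 7.16 degrees, less where a joint would pass 70% of its speed; a pose out of reach is approached as far as the arm can. A call is refused whole if a number of a shift passes 0.0417 or a number of a turn 0.125, either way. A call with a gripper value outside its range is refused whole. The fingers move at their own pace and stop on an object; "grip_force" is the grip in N (left out, the last holds). Time passes only in rows, so rows that do not move let the fingers close. It gives the time, the measured TCP pose, the force, the opening and the grip force at its end, in the units of the state.
- robot.get_obs(): the state, without advancing time (a new reading comes with each control period).
- viewer.read_camera(name): name is "side" or "top" or "wrist"; returns a dict with "image" (384x512x3 uint8, blue, green, red), "z_map" (384x512 float32, m along the optical axis (not along the pixel's ray), 0 where there is no reading), "fx", "fy", "cx", "cy" (pixels), "k1" (the pictures are not rectified: a ray, as slopes to the right and down, at radius r is drawn at 1 + k1 r^2 times it, then the intrinsics apply), "R" (3x3) and "t" (3): a world point X has camera coordinates R X + t; the wrist camera has in their place "hand_eye" (4x4, takes a point from camera to tool coordinates, whose origin is the TCP and whose axes are the flange's). Camera axes: x right, y down, z forward; pixel columns grow to the right and rows downward; lengths in m; the calibration is good to about 2 mm. A picture is of the moment at which its call begins: read the wrist's pose just before it.
- robot.sign_off(): hands the job in; it is judged then, once.
The state is a dict: "time_s": time; "joints": joint angles; "joint_vel": joint speeds; "effort": joint torques, N m; "tool_pos": TCP position; "orientation": TCP orientation; "wrist_force": force on the tool from outside, world axes, zero at the start; "torque": the same for the moment, N m; "finger_gap": finger opening in m; "finger_force": force on a finger pad.
Only numpy, scipy, OpenCV 4.12 (cv2) and the standard library are available. Lean on these libraries where they do the work, as an engineer would, in place of code of your own. Each camera call takes 0.05 s, during which the arm holds its last target. There are 200 camera calls.

## Task

The red cart wheel is worn and must come off its axle. Take the blue-handled hooked pick from the wooden rest, put its hook down into the loop of the spring clip on the red wheel, pull the clip straight back off its axle until it is well clear, and leave the clip lying loose. Then lay the pick back flat across both bars of its rest and let go; do not touch the clip with the gripper's fingers, and leave the black wheel's clip in place.

Things in the scene. Friction and masses are not known exactly. Their poses are not given: they have to be found in the camera images.
- pick: Hooked pick: blue handle 130 (x) x 20 (y) x 22 high (z), then a 6 mm steel shank at z = 11 with its end bent down at x = 130, tip at z = -27. Origin: centre of the handle's underside; x towards the hook, z up. Lies across the rest's bars; grip the handle's middle across its 20 mm (balance near x = 15). A straight awl, pale wood handle, same size, lies 90 mm beside it: not wanted. mm; 0.13 kg.
- rest: Fixed wooden tool rest: base 130 (x) x 180 (y) x 12 mm with two bars along y, 14 mm wide, at x = -38 and +38, tops 40 mm over the bench. Origin: centre of the underside, on the bench, z up. The pick lies on one half (y = +45 or -45), handle along x across both bars, hook towards +x; the awl on the other. The fingers fit between the bars, down to 12 mm over the bench.
- red_clip: Flat U-shaped dark steel spring clip, 5 mm thick, 32 wide, in the red-tyred wheel's brass axle groove. Origin: its underside, on the axle's centre line at the start; x from loop to open leg ends (x = 11), z up. The closed end is a cross bar 12 mm high at x = -38 to -33. Pulled along its -x it snaps out at about 6 to 15 N; clear of the axle after 25 mm, at 30 to 35 it still lies on the wheel.
- red_loop (a point): Middle of that clip's open loop, level with its underside (25 mm from the clip's origin, along its -x); axes as the clip's. The hook goes in here from above: free space 16 mm along x, 22 mm across y. Under it is the wheel's flat white face, radius 52, 48 mm over the bench, wheel 125 across, all fixed. The axle's head, 25 across, rises 17 mm over the face and keeps the clip from lifting.
- black_clip: The same clip on an equal, black-tyred wheel; same origin and axes. Leave it in its groove.
Things that resemble listed ones, but are neither listed nor needed, are in the scene too. Of the things shaped like the pick, the blue one is meant.

How it is judged:
On the way, in this order (a step that is already met when the one before it is completed fails the run):
1. the pick bears on the red wheel's clip while the clip is still in its groove (contact force between pick and red_clip above 1.5 N and distance of red_clip from where it was at the start of the episode below 0.01 m).
2. the red wheel's clip is clear of its axle (distance of red_clip from where it was at the start of the episode above 0.025 m), for 0.1 s.
At the end, for the whole second after the job is handed in: The red wheel's clip lies still, 25 mm or more from where it sat, not touching the pick; the black wheel's clip is in place (10 mm); the pick lies still, flat (10 degrees) and let go across both bars of the rest, its middle within 30 mm of the rest's along it and 90 mm across (distance of red_clip from where it was at the start of the episode above 0.025 m and height (world z) of red_clip above -0.005 m and linear speed of each of red_clip, pick below 0.02 m/s and contact force between pick and red_clip below 0.05 N and distance of black_clip from where it was at the start of the episode below 0.01 m and x of pick in the frame of rest between -0.03 and 0.03 m and y of pick in the frame of rest between -0.09 and 0.09 m and z of pick in the frame of rest between 0.034 and 0.048 m and angle between pick's own z axis and vertical below 0.17 rad and contact force between pick and the fingers below 0.05 N).
It fails at once if the fingers touch the red wheel's clip (contact force between the fingers and red_clip above 1 N).
It fails at once if the black wheel's clip is pulled or knocked out of place (distance of black_clip from where it was at the start of the episode above 0.01 m).
It also fails if it takes over 48 s, if anything falls off the work surface, if the arm or the gripper's body presses on something with over 40 N, if the wrist force passes 120 N, or if a joint passes its speed limit or range.

## Working session

There is one attempt and no reset: what is moved stays moved. The work goes in short steps, Python scripts to look and compute and a tool call to move; the robot and the scene stay as the last step left them, time stands still between calls to the robot, and variables do not carry over. Pictures are saved under pics/ and viewed, at most 10 in all, crops included, and the job is handed in when it is done.

Besides the shell and the picture viewer there is one more tool, called after "Emit:" by a JSON object that holds its "method" and its "body". step_arm: Moves the arm, as the interface text tells. Its arguments: {"type":"object","properties":{"rows":{"type":"array","items":{"type":"array"}},"grip_force":{"type":"number"}},"required":["rows"]}

```bash
mkdir -p pics; ls; python3 - <<'E'
from bench import robot, viewer
import cv2,numpy as np,pickle
o=robot.get_obs();print({k:np.round(v,3) for k,v in o.items()})
d={}
for n in("top","side"):
    c=viewer.read_camera(n);d[n]=c;cv2.imwrite(f"pics/{n}.png",c["image"])
    print(n,{k:np.round(c[k],4).tolist() for k in("fx","fy","cx","cy","k1","R","t")})
pickle.dump(d,open("cams.pkl","wb"))
E
```

```text
pics
{'time_s': np.float64(0.0), 'joints': array([-1.306,  0.125,  1.652,  0.   ,  1.367, -0.083]), 'joint_vel': array([-0.001, -0.   ,  0.   , -0.   , -0.   , -0.   ]), 'effort': array([ 1.0000e-03, -4.2362e+01, -3.6545e+01, -0.0000e+00,  7.0000e-03,
       -0.0000e+00]), 'tool_pos': array([ 0.221, -0.611,  0.403]), 'orientation': array([-3.092, -0.543,  0.   ]), 'wrist_force': array([-0.009, -0.992,  0.156]), 'torque': array([ 0.064,  0.049, -0.003]), 'finger_force': np.float64(0.0), 'finger_gap': np.float64(0.085)}
top {'fx': 347.4975, 'fy': 347.4975, 'cx': 255.6512, 'cy': 188.4885, 'k1': 0.013, 'R': [[-0.0273, -0.999, -0.0346], [-0.9806, 0.0334, -0.1929], [0.1939, 0.0287, -0.9806]], 't': [0.0362, 0.5324, 0.7235]}
side {'fx': 451.9666, 'fy': 451.9666, 'cx': 257.9591, 'cy': 194.708, 'k1': 0.0629, 'R': [[0.9249, -0.3802, 0.0093], [-0.2876, -0.7152, -0.637], [0.2488, 0.5864, -0.7708]], 't': [-0.5115, 0.2005, 0.7969]}
```

View pics/top.png

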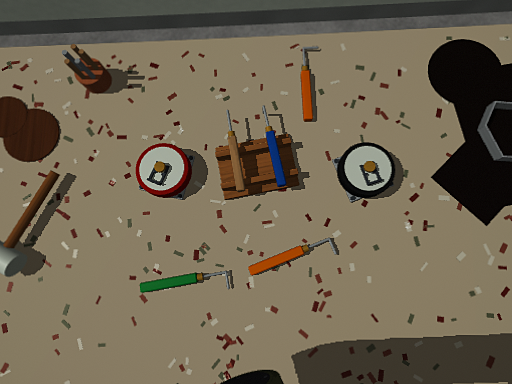

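View pics/side.png

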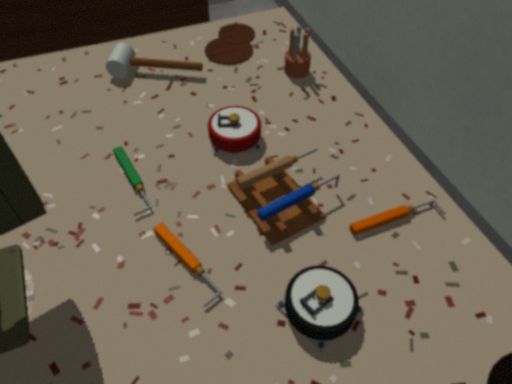

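The top view shows the blue pick at about (274,158) on the rest with its hook up near (265,108), the awl at (236,160), the red wheel at (163,170) with its loop at the lower left, and the black wheel at (366,169). The side view shows the same layout.

```bash
cat > h.py <<'E'
import numpy as np,cv2
from scipy.spatial.transform import Rotation as Ro
def pose(c,obs=None):
    if "R" in c and c["R"] is not None: 
        R=np.array(c["R"]);return R.T,-R.T@np.array(c["t"])
    T=np.eye(4);T[:3,:3]=Ro.from_rotvec(obs["orientation"]).as_matrix();T[:3,3]=obs["tool_pos"]
    T=T@np.array(c["hand_eye"]);return T[:3,:3],T[:3,3]
def cast(c,px,z,obs=None):
    """pixels (N,2) -> world points on plane z"""
    px=np.float64(px).reshape(-1,1,2);K=np.array([[c["fx"],0,c["cx"]],[0,c["fy"],c["cy"]],[0,0,1]])
    u=cv2.undistortPoints(px,K,np.array([c["k1"],0,0,0,0.])).reshape(-1,2)
    R,t=pose(c,obs);d=np.c_[u,np.ones(len(u))]@R.T
    return t+d*((z-t[2])/d[:,2])[:,None]
def mask(im,lo,hi):return cv2.inRange(cv2.cvtColor(im,cv2.COLOR_BGR2HSV),lo,hi)
def blobs(m,amin=20):
    cs,_=cv2.findContours(m,cv2.RETR_EXTERNAL,cv2.CHAIN_APPROX_NONE)
    return sorted([c for c in cs if cv2.contourArea(c)>amin],key=cv2.contourArea,reverse=True)
E
python3 - <<'E'
from h import *;import pickle
from bench import viewer
d=pickle.load(open("cams.pkl","rb"))
w=viewer.read_camera("wrist");print(np.round(w["hand_eye"],4).tolist(),w["fx"],w["cx"],w["cy"],w["k1"])
for n in("top","side"):
    c=d[n];im=c["image"]
    b=blobs(mask(im,(105,130,50),(128,255,255)))[0]
    p=cast(c,b,.062)[:,:2].astype(np.float32);r=cv2.minAreaRect(p);print(n,"blue",np.round(r[0],4),np.round(r[1],4),r[2])
    for k in blobs(mask(im,(0,0,140),(180,60,255)),300)[:3]:
        q=cast(c,k,.048)[:,:2].astype(np.float32);h=cv2.minEnclosingCircle(q);print(n,"white",np.round(h[0],4),round(h[1],4), cv2.boundingRect(k))
    for k in blobs(mask(im,(12,130,110),(28,255,255)),20)[:8]:
        M=k.reshape(-1,2).mean(0);print(n,"brass",M,cv2.contourArea(k),np.round(cast(c,M,.065)[0],4))
t=d["top"]["image"]
a=cv2.resize(t[135:205,130:200],(400,400),interpolation=2);b=cv2.resize(t[95:195,215:315],(400,400),interpolation=2)
cv2.imwrite("pics/z.png",np.hstack([a,b]))
E
```

```text
[[-0.0001, -0.9469, -0.3216, 0.0834], [1.0, -0.0001, -0.0001, -0.0004], [0.0, -0.3216, 0.9469, 0.0319], [0.0, 0.0, 0.0, 1.0]] 267.2058183855786 255.37992389318478 187.58984249002378 -0.029273622753058854
top blue [ 0.6002 -0.0261] [0.129  0.0196] 10.308709144592285
top white [ 0.5734 -0.2318] 0.0514 (345, 146, 46, 45)
top white [0.5899 0.2354] 0.0515 (139, 147, 45, 43)
top brass [229.036 159.7  ] 405.0 [0.5985 0.0772 0.065 ]
top brass [273.59090909 260.52272727] 360.0 [ 0.375  -0.0141  0.065 ]
top brass [305.62204724  91.66141732] 268.5 [ 0.7546 -0.1021  0.065 ]
top brass [263.15151515 158.89393939] 120.0 [0.5975 0.0009 0.065 ]
top brass [368.89655172 165.82758621] 69.5 [ 0.573  -0.2307  0.065 ]
top brass [158.84615385 166.11538462] 58.0 [0.5894 0.2354 0.065 ]
side blue [ 0.5992 -0.0322] [0.13   0.0268] 10.838122367858887
side white [ 0.5738 -0.2319] 0.0509 (292, 270, 61, 55)
side white [0.5897 0.236 ] 0.0518 (212, 108, 45, 30)
side brass [178.66666667 247.27777778] 582.0 [ 0.3756 -0.0592  0.065 ]
side brass [381.07086614 216.45669291] 450.5 [ 0.7471 -0.135   0.065 ]
side brass [265.025 183.85 ] 109.0 [0.5763 0.0211 0.065 ]
side brass [322.96875 291.28125] 95.0 [ 0.5736 -0.2322  0.065 ]
side brass [291.5 211.5] 71.0 [ 0.5959 -0.0617  0.065 ]
side brass [235.15555556 188.84444444] 39.5 [0.5164 0.0311 0.065 ]
side brass [242.22857143 175.4       ] 35.5 [0.5422 0.0592 0.065 ]
side brass [259.19230769 197.23076923] 26.0 [ 0.5523 -0.0064  0.065 ]
```

View pics/z.png

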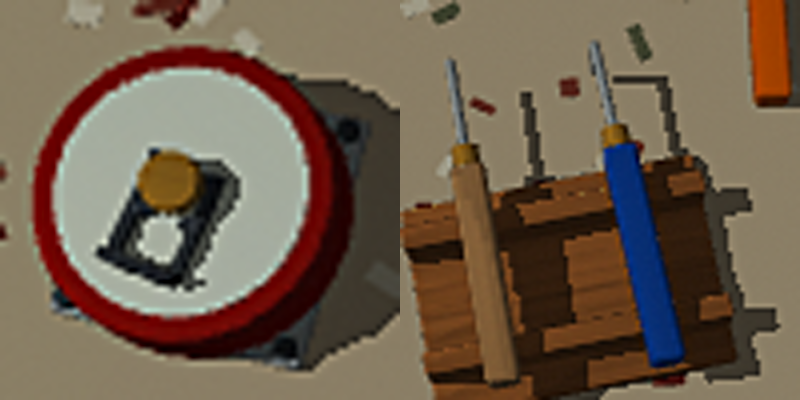

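The crop shows the red clip's axle at px (159,166), with the loop below and left of it and the cross bar near (155,182). The blue pick is centred over both bars, handle along about 10° in the world. I'm moving above the pick first.

Emit:
{"method": "step_arm", "body": {"rows": [[0,[0.0199,-0.0211,0.0042],0.084],[0,[0.0199,-0.0211,0.0042],0.084],[0,[0.0199,-0.0211,0.0042],0],[0,[0.0199,-0.0211,0.0042],0],[0,[0.0199,-0.0211,0.0042],0],[0,[0.0199,-0.0211,0.0042],0],[0,[0.0199,-0.0211,0.0042],0],[0,[0.0199,-0.0211,0.0042],0],[0,[0.0199,-0.0211,0.0042],0],[0,[0.0199,-0.0211,0.0042],0],[0,[0.0199,-0.0211,0.0042],0],[0,[0.0199,-0.0211,0.0042],0]], "grip_force": 120}}

```text
time_s: 1.15
tool_pos: [0.4052, -0.3143, 0.3538]
orientation: [-3.129, -0.282, 0.0]
wrist_force: [0.8, -0.2, 0.2]
finger_gap: 0.0854
finger_force: 0.0
```

Emit:
{"method": "step_arm", "body": {"rows": [[0,[0.0199,-0.0211,0.0042],0],[0,[0.0199,-0.0211,0.0042],0],[0,[0.0199,-0.0211,0.0042],0],[0,[0.0199,-0.0211,0.0042],0],[0,[0.0199,-0.0211,0.0042],0],[0,[0.0199,-0.0211,0.0042],0],[0,[0.0199,-0.0211,0.0042],0],[0,[0.0199,-0.0211,0.0042],0],[0,[0.0199,-0.0211,0.0042],0],[0,[0.0199,-0.0211,0.0042],0],[0,[0.0199,-0.0211,0.0042],0],[0,[0,0,0],0]]}}

```text
time_s: 2.15
tool_pos: [0.5799, -0.0448, 0.307]
orientation: [-3.127, -0.288, 0.001]
wrist_force: [0.8, 0.2, -0.3]
finger_gap: 0.0854
finger_force: 0.0
```

```bash
python3 - <<'E'
from h import *
from bench import robot,viewer
o=robot.get_obs();c=viewer.read_camera("wrist");cv2.imwrite("pics/w1.png",c["image"])
R=Ro.from_rotvec(o["orientation"]).as_matrix();print(o["time_s"],o["tool_pos"],np.round(R,3).tolist())
b=blobs(mask(c["image"],(105,130,50),(128,255,255)))[0]
p=cast(c,b,.062,o)[:,:2].astype(np.float32);r=cv2.minAreaRect(p);print(r)
v=np.r_[r[0],0.206]-o["tool_pos"];print("tool shift",R.T@v)
E
```

```text
2.15 [ 0.57991358 -0.04481527  0.3069617 ] [[0.983, 0.183, -0.001], [0.183, -0.983, 0.002], [-0.0, -0.002, -1.0]]
((0.6034060716629028, -0.02623191475868225), (0.1252116560935974, 0.01864512823522091), 10.436339378356934)
tool shift [ 0.0265378  -0.01379474  0.10097502]
```

View pics/w1.png

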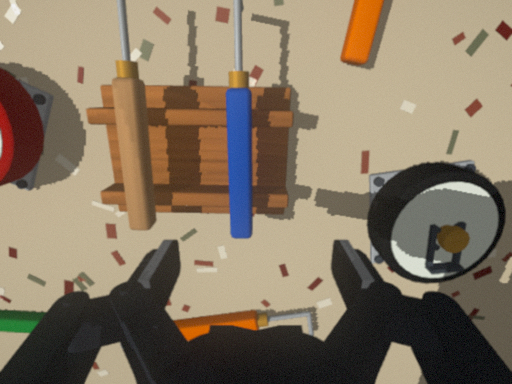

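The wrist view shows the blue handle from (239,88) to (240,237), aligned with the tool's x and clear of the awl at (135,155). I'm descending and gripping.

Emit:
{"method": "step_arm", "body": {"rows": [[0,[0.013,-0.007,0],0],[0,[0.0125,-0.0065,0],0],[0,[0,0,0.02],0],[0,[0,0,0.02],0],[0,[0,0,0.02],0],[0,[0,0,0.02],0],[0,[0,0,0.015],0],[0,[0,0,0.008],0],[0,[0,0,0],0],[0,[0,0,0],0]]}}

```text
time_s: 3.03
tool_pos: [0.6017, -0.0306, 0.2053]
orientation: [-3.129, -0.281, -0.0]
wrist_force: [-0.4, 0.1, -0.2]
finger_gap: 0.0855
finger_force: 0.0
```

Emit:
{"method": "step_arm", "body": {"rows": [[1,[0,0,0],0],[1,[0,0,0],0],[1,[0,0,0],0],[1,[0,0,0],0],[1,[0,0,0],0],[1,[0,0,0],0],[1,[0,0,0],0],[1,[0,0,0],0],[1,[0,0,0],0]], "grip_force": 120}}

```text
time_s: 3.78
tool_pos: [0.6017, -0.0303, 0.206]
orientation: [3.129, 0.282, 0.002]
wrist_force: [-1.0, 1.0, 5.9]
finger_gap: 0.0185
finger_force: 118.3
```

Emit:
{"method": "step_arm", "body": {"rows": [[1,[0,0,-0.01],0],[1,[0,0,-0.02],0],[1,[0,0,-0.03],0],[1,[0,0,-0.03],0],[1,[0,0,-0.03],0],[1,[-0.007,-0.0267,0],0],[1,[-0.007,-0.0267,0],0],[1,[-0.007,-0.0267,0],0],[1,[-0.007,-0.0267,0],0],[1,[-0.007,-0.0267,0],0],[1,[-0.007,-0.0267,0],0],[1,[-0.007,-0.0267,0],0]]}}

```text
time_s: 4.78
tool_pos: [0.5186, 0.1457, 0.3247]
orientation: [3.129, 0.282, -0.002]
wrist_force: [0.3, 0.4, -0.7]
finger_gap: 0.0183
finger_force: 117.6
```

Emit:
{"method": "step_arm", "body": {"rows": [[1,[-0.007,-0.0267,0],0],[1,[-0.007,-0.0267,0],0],[1,[-0.007,-0.0267,0],0],[1,[0,0,0],0.118],[1,[0,0,0],0.118],[1,[0,0,0],0.118],[1,[0,0,0],0.118],[1,[0,0,0],0],[1,[0,0,0],0],[1,[0,0,0],0]]}}

```text
time_s: 5.62
tool_pos: [0.4846, 0.2197, 0.3249]
orientation: [3.108, -0.454, -0.001]
wrist_force: [-0.0, -0.7, -1.4]
finger_gap: 0.0182
finger_force: 117.6
```

```bash
python3 - <<'E'
from h import *;import pickle
from bench import robot,viewer
o=robot.get_obs();d={}
for n in("wrist","top","side"):d[n]=viewer.read_camera(n)
pickle.dump((o,d),open("hov.pkl","wb"))
R=Ro.from_rotvec(o["orientation"]).as_matrix();print(o["time_s"],o["tool_pos"],np.round(R,3).tolist(),o["joints"],o["wrist_force"])
cv2.imwrite("pics/w2.png",np.hstack([d["wrist"]["image"],cv2.resize(d["top"]["image"][100:260,100:220],(288,384),interpolation=2)]))
E
```

```text
5.6167 [0.4845746  0.21965798 0.32491094] [[0.958, -0.286, -0.0], [-0.286, -0.958, -0.0], [-0.0, 0.0, -1.0]] [ 3.24697358e-01 -7.34444666e-02  1.98945319e+00 -1.00744237e-04
  1.22612145e+00  2.18538029e+00] [-0.01269133 -0.722162   -1.37966996]
```

View pics/w2.png

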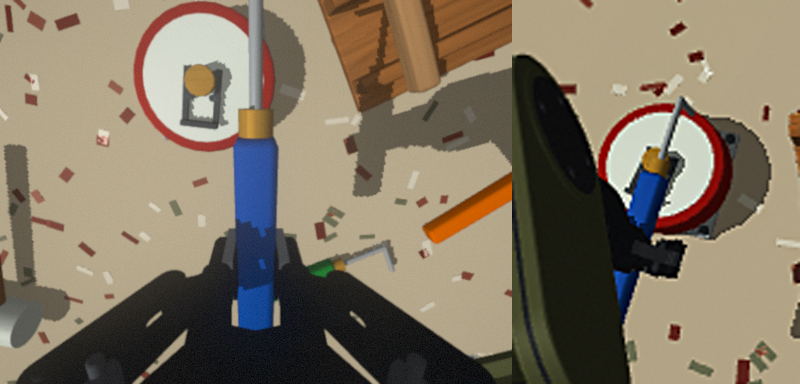

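The wrist view shows the clip in its groove: head at (200,80), loop hole near (204,105), cross bar near (200,124). The shank runs straight up column 255. Next come sub-pixel measurements.

```bash
python3 - <<'E'
from h import *;import pickle
o,d=pickle.load(open("hov.pkl","rb"));c=d["wrist"];im=c["image"]
R=Ro.from_rotvec(o["orientation"]).as_matrix();T=o["tool_pos"]
tl=lambda p:(np.atleast_2d(p)-T)@R
zh=T[2]-.144
b=blobs(mask(im,(105,130,40),(128,255,255)))[0].reshape(-1,2);top=b[b[:,1]<b[:,1].min()+6]
print("handle front",top[:,1].min(),np.round(tl(cast(c,[[top[:,0].mean(),b[:,1].min()]],zh,o)),4))
for row in(20,60,100):
    g=im[row,235:275].astype(int).sum(1);print(row,g.tolist())
k=max(blobs(mask(im,(0,0,130),(180,60,255)),300),key=lambda k:cv2.contourArea(k));print(cv2.boundingRect(k))
br=blobs(mask(im[50:140,150:240],(12,130,90),(28,255,255)),20)[0].reshape(-1,2)+[150,50]
print("brass",cv2.minEnclosingCircle(br.astype(np.float32)),np.round(cast(c,br.mean(0),.064,o),4))
# red tyre outer edge circle at z=.048
rm=cv2.bitwise_or(mask(im,(0,120,60),(8,255,255)),mask(im,(172,120,60),(180,255,255)))
rk=blobs(rm,500)[0]
q=cast(c,rk,.048,o)[:,:2];print("red pts",len(q))
for n in("top","side"):
    pass
z=c["z_map"];print("z",z[70:130:6,170:235:6].round(3).tolist())
cr=cv2.resize(im[55:140,160:240],(752,799)[::1] if 0 else (560,595),interpolation=cv2.INTER_CUBIC);cv2.imwrite("pics/cr.png",cr)
E
```

```text
handle front 140 [[ 0.066  -0.0009  0.144 ]]
20 [264, 269, 279, 259, 253, 263, 257, 250, 247, 248, 241, 232, 246, 328, 443, 484, 485, 493, 487, 474, 471, 443, 410, 378, 348, 317, 270, 242, 265, 277, 279, 279, 275, 283, 279, 279, 274, 283, 279, 278]
60 [639, 629, 625, 637, 630, 633, 637, 626, 638, 639, 624, 628, 633, 598, 500, 478, 494, 513, 508, 487, 469, 445, 403, 371, 341, 311, 270, 256, 246, 243, 247, 252, 247, 242, 228, 227, 217, 227, 265, 268]
100 [632, 634, 638, 630, 629, 624, 631, 633, 627, 621, 635, 629, 630, 599, 509, 474, 490, 513, 535, 514, 457, 423, 398, 378, 334, 299, 259, 254, 250, 245, 259, 243, 251, 232, 237, 218, 212, 240, 274, 273]
(0, 0, 235, 384)
brass ((199.35714721679688, 79.53571319580078), 15.642995834350586) [[0.5898 0.236  0.064 ]]
red pts 561
z [[0.22599999606609344, 0.22699999809265137, 0.22599999606609344, 0.210999995470047, 0.20999999344348907, 0.210999995470047, 0.20999999344348907, 0.22499999403953552, 0.22200000286102295, 0.22599999606609344, 0.22599999606609344], [0.2280000001192093, 0.2280000001192093, 0.2280000001192093, 0.210999995470047, 0.210999
[... 1252 characters left out ...]
370000034570694], [0.23600000143051147, 0.23800000548362732, 0.2329999953508377, 0.23499999940395355, 0.2370000034570694, 0.2370000034570694, 0.2370000034570694, 0.2370000034570694, 0.2329999953508377, 0.23800000548362732, 0.2370000034570694], [0.23800000548362732, 0.23899999260902405, 0.2329999953508377, 0.23800000548362732, 0.23899999260902405, 0.23899999260902405, 0.23899999260902405, 0.23800000548362732, 0.23399999737739563, 0.23800000548362732, 0.23800000548362732], [0.2409999966621399, 0.2409999966621399, 0.2290000021457672, 0.2290000021457672, 0.2280000001192093, 0.2290000021457672, 0.23000000417232513, 0.2290000021457672, 0.23899999260902405, 0.23899999260902405, 0.2409999966621399]]
```

View pics/cr.png

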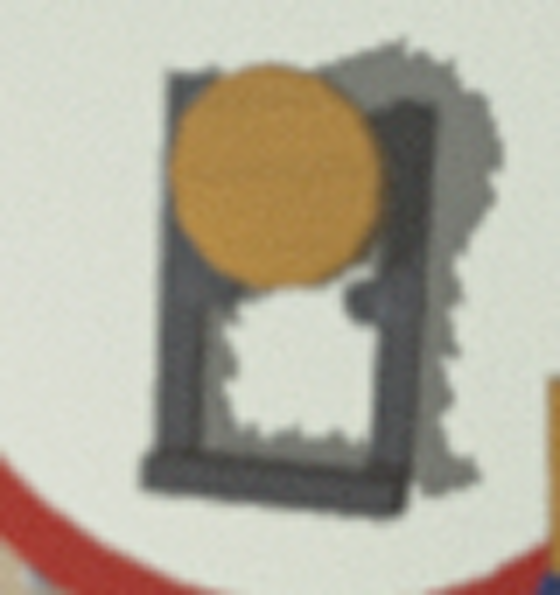

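The crop shows the clip's legs running up with a slight lean to the right, the bar along (145,470)–(408,490) in crop pixels, and a clear hole between about (205,290) and (375,450).

```bash
python3 - <<'E'
from h import *;import pickle
o,d=pickle.load(open("hov.pkl","rb"));c=d["wrist"]
R=Ro.from_rotvec(o["orientation"]).as_matrix();T=o["tool_pos"]
def g(pts,z):
    p=cast(c,np.array(pts)/7.+[160-.4,55-.4],z,o);return p
tl=lambda p:(np.atleast_2d(p)-T)@R
for n,pts,z in(("legL",[(170,75),(158,455)],.053),("legR",[(433,105),(413,470)],.053),("bar low edge",[(140,490),(400,515)],.060),("bar up edge",[(148,455),(412,474)],.060),("headc",[(276,176)],.065)):
    p=tl(g(pts,z));v=p[-1]-p[0];print(n,np.round(p*1000,1).tolist(),"ang",np.degrees(np.arctan2(v[1],v[0])).round(1))
t=lambda x,y:(tl([x,y,.05])*1000).round(1)
print("axle from top/side",t(.5897,.2356))
# hook: top+side triangulation of shank end
for n in("top","side"):cv2.imwrite(f"pics/h_{n}.png",d[n]["image"])
a=d["top"]["image"][125:185,150:200];b=d["side"]["image"]
# predicted hook positions: shank end & tip in tool frame
for n in("top","side"):
    q=d[n];P=np.array([[.131,-.0009,.155],[.131,-.0009,.193],[.065,-.0009,.144]])@R.T+T
    K=np.array([[q["fx"],0,q["cx"]],[0,q["fy"],q["cy"]],[0,0,1]])
    print(n,cv2.projectPoints(P,cv2.Rodrigues(np.array(q["R"]))[0],np.array(q["t"]),K,np.array([q["k1"],0,0,0,0.]))[0].reshape(-1,2).round(1).tolist())
def crop(im,x,y,w,h):return cv2.resize(im[y:y+h,x:x+w],(400,400),interpolation=cv2.INTER_CUBIC)
cv2.imwrite("pics/hk.png",np.hstack([crop(d["top"]["image"],150,110,50,50),crop(b,220,90,60,60)]))
E
```

```text
legL [[108.4, -59.8, 271.8], [64.5, -64.9, 271.9]] ang -173.4
legR [[104.9, -28.8, 271.9], [62.6, -33.0, 271.9]] ang -174.4
bar low edge [[60.9, -65.6, 264.9], [57.8, -33.9, 264.9]] ang 95.6
bar up edge [[65.0, -64.2, 264.9], [62.7, -32.2, 264.9]] ang 94.2
headc [[96.4, -45.6, 259.9]] ang 0.0
axle from top/side [[ 96.3 -45.4 274.9]]
top [[169.2, 141.1], [174.3, 147.1], [156.9, 171.5]]
side [[250.6, 89.8], [250.7, 104.6], [217.9, 87.0]]
```

View pics/hk.png

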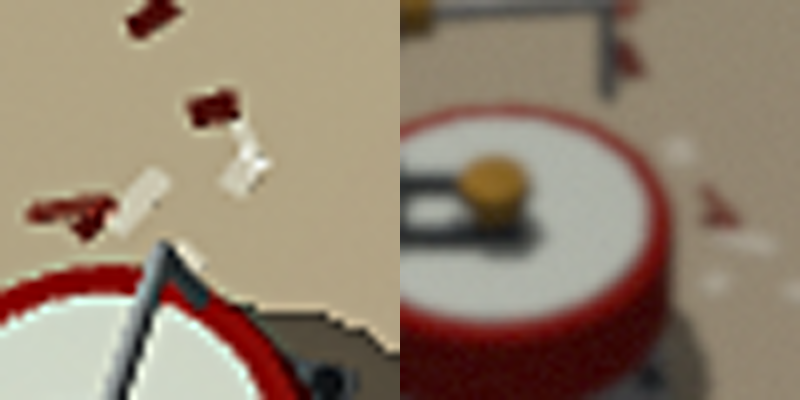

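The hook hangs straight down where predicted (within about 1 px in the top and side views). The clip is turned +5.5° from the tool. I'm aligning and dropping to just above the loop.

Emit:
{"method": "step_arm", "body": {"rows": [[1,[0,0,0],0.096],[1,[-0.0161,-0.0136,0],0],[1,[-0.0161,-0.0136,0],0],[1,[-0.0161,-0.0136,0],0],[1,[-0.0161,-0.0137,0],0],[1,[0,0,0.015],0],[1,[0,0,0.015],0],[1,[0,0,0.015],0],[1,[0,0,0.009],0],[1,[0,0,0],0],[1,[0,0,0],0]]}}

```text
time_s: 6.68
tool_pos: [0.4457, 0.2945, 0.2708]
orientation: [3.082, -0.606, -0.001]
wrist_force: [0.1, 0.3, -0.6]
finger_gap: 0.018
finger_force: 117.7
```

```bash
python3 - <<'E'
from h import *
from bench import robot,viewer
o=robot.get_obs();R=Ro.from_rotvec(o["orientation"]).as_matrix();T=o["tool_pos"];print(T,R.round(3).tolist())
ax=np.array([.5897,.2358,0]);
print("hook rel axle, tool axes mm",((T+R@[.131,0,.193]-ax)@R*1000).round(1), "tip z",(T+R@[.131,0,.193])[2])
s=viewer.read_camera("side")["image"];t=viewer.read_camera("top")["image"];w=viewer.read_camera("wrist")["image"]
f=lambda im,x,y,a,b:cv2.resize(im[y:y+b,x:x+a],(400,400),interpolation=cv2.INTER_CUBIC)
cv2.imwrite("pics/h2.png",np.hstack([f(t,135,140,60,60),f(s,205,85,60,60)]));cv2.imwrite("pics/h2w.png",w)
E
```

```text
[0.44573298 0.29450303 0.27080305] [[0.926, -0.378, -0.001], [-0.378, -0.926, -0.0], [-0.001, 0.001, -1.0]]
hook rel axle, tool axes mm [-24.7   0.4 -77.7] tip z 0.07771234475649641
```

View pics/h2.png

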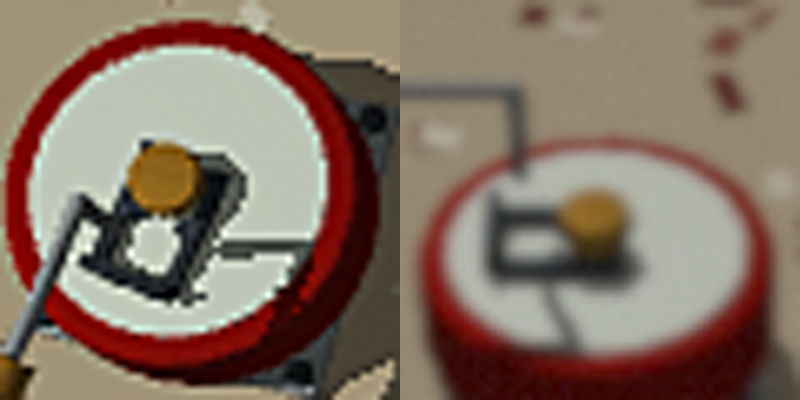

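Both crops show the hook beside the axle head, just above the loop's level (top-view tip near crop (108,215), side-view tip near (120,178)). I'm checking that against the loop numerically.

```bash
python3 - <<'E'
from h import *;import pickle
from bench import robot
d=pickle.load(open("cams.pkl","rb"));o=robot.get_obs();R=Ro.from_rotvec(o["orientation"]).as_matrix();T=o["tool_pos"]
H=T+R@[.131,0,.193];E=T+R@[.131,0,.155]
for n,p in(("top",(151.2,172.2)),("side",(223,111.7))):
    q=d[n];K=np.array([[q["fx"],0,q["cx"]],[0,q["fy"],q["cy"]],[0,0,1]])
    print(n,cv2.projectPoints(np.array([H,E]),cv2.Rodrigues(np.array(q["R"]))[0],np.array(q["t"]),K,np.array([q["k1"],0,0,0,0.]))[0].reshape(-1,2).round(1).tolist())
    print(((cast(q,[p],H[2])-H)@R*1000).round(1))
s=cv2.imread("pics/h2.png")
E
```

```text
top [[152.0, 174.0], [146.0, 169.8]]
[[ 3.2 -3.3  0. ]]
side [[223.0, 110.8], [222.1, 97.2]]
[[ 0.1  3.  -0. ]]
```

The images suggest the hook sits about 2 mm towards tool +y, well inside the ±8 mm tolerance. I'm correcting that and descending.

Emit:
{"method": "step_arm", "body": {"rows": [[1,[0,-0.0015,0.006],0],[1,[0,0,0.006],0],[1,[0,0,0.005],0],[1,[0,0,0.005],0],[1,[0,0,0.003],0],[1,[0,0,0],0],[1,[0,0,0],0]]}}

```text
time_s: 7.42
tool_pos: [0.4462, 0.2959, 0.2457]
orientation: [3.082, -0.606, -0.001]
wrist_force: [-0.6, -0.2, -0.4]
finger_gap: 0.0183
finger_force: 117.7
```

```bash
python3 - <<'E'
from h import *
from bench import robot,viewer
o=robot.get_obs();print(o["tool_pos"],o["wrist_force"],o["torque"])
s=viewer.read_camera("side")["image"];t=viewer.read_camera("top")["image"]
f=lambda im,x,y,a,b:cv2.resize(im[y:y+b,x:x+a],(400,400),interpolation=cv2.INTER_CUBIC)
cv2.imwrite("pics/h3.png",np.hstack([f(t,135,140,60,60),f(s,205,85,60,60)]))
E
```

```text
[0.44620937 0.29594955 0.24570514] [-0.58865302 -0.22121953 -0.42664769] [-0.01906411  0.02914929  0.03650592]
```

View pics/h3.png

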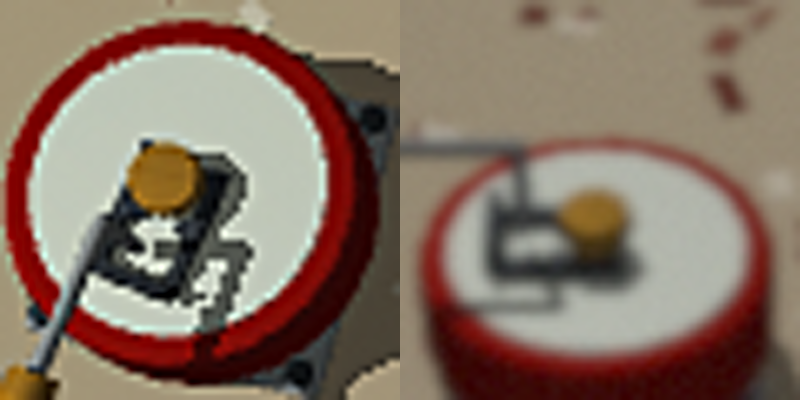

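The side crop shows the hook reaching the far leg's line near (522,215), and the top crop shows something dark in the left part of the hole. I'm checking with numbers: the difference from the original picture, and depth.

```bash
python3 - <<'E'
from h import *;import pickle
from bench import robot,viewer
d=pickle.load(open("cams.pkl","rb"));o=robot.get_obs();R=Ro.from_rotvec(o["orientation"]).as_matrix();T=o["tool_pos"]
H=[T+R@[.131,y,.193-z] for y in(0,.002) for z in(0,.01,.02,.038)]
ax=np.array([.5897,.2358,.053]);u=R[:,0];v=R[:,1]
Lp=[ax-17*u/1e3+11*v/1e3,ax-33*u/1e3+11*v/1e3,ax-33*u/1e3-11*v/1e3,ax-17*u/1e3-11*v/1e3]
for n,(x,y,w,h) in(("side",(216,100,18,28)),("top",(145,165,24,20))):
    q=viewer.read_camera(n);K=np.array([[q["fx"],0,q["cx"]],[0,q["fy"],q["cy"]],[0,0,1]])
    pr=lambda P:cv2.projectPoints(np.array(P),cv2.Rodrigues(np.array(q["R"]))[0],np.array(q["t"]),K,np.array([q["k1"],0,0,0,0.]))[0].reshape(-1,2).round(1).tolist()
    print(n,"hook",pr(H),"hole",pr(Lp))
    a=cv2.cvtColor(d[n]["image"],6)[y:y+h,x:x+w].astype(int);b=cv2.cvtColor(q["image"],6)[y:y+h,x:x+w].astype(int)
    print(n,"cols",x)
    for i in range(h):print(y+i," ".join("%3d"%k for k in a[i])," | "," ".join("%3d"%k for k in b[i]))
E
```

```text
side hook [[223.4, 119.5], [223.1, 116.1], [222.9, 112.7], [222.5, 106.4], [223.3, 120.0], [223.1, 116.7], [222.9, 113.3], [222.4, 107.0]] hole [[226.3, 123.3], [219.3, 123.3], [219.8, 116.9], [226.7, 116.9]]
side cols 216
100 126 128 127 126 128 126 127 127 125 126 126 128 128 125 125 128 126 127  |  138 140 139 138 139 140 137 139 138 139 138 138 138 139 138 139 139 140
101 126 126 127 126 126 127 125 126 127 126 127 127 126 127 127 126 126 127  |  139 139 138 138 138 138 139 136 138 139 138 138 140 138 136 140 138 140
102 126 126 126 126 127 127 127 126 127 129 127 127 126 125 126 128 127 127  |  138 139 137 139 138 140 137 140 138 139 139 139 139 138 140 138 139 138
103 125 126 128 126 127 127 128 127 126 127 124 126 126 127 126 126 128 127  |  136 138 137 139 138 138 139 138 138 140 139 140 139 138 139 140 138 138
104 128 127 125 126 127 127 126 126 127 125 126 125 125 123 124 124 124 124  |  134 134 135 134 136 135 135 136 137 137 137 138 139 138 136 137 137 137
105 125 128 127 125 126 127 126 126 125 122 120 118 116 116 112 113 114 114  |  120 122 121 122 122 124 123 125 130 1
[... 6899 characters left out ...]
  |  152 103  21 182 169  54  22  37  37  34  41  26  53  79  71  37  44   8  88  75 211 207 211  80
182 177 172 173 176 183 193 141  34   9  35  31  27  28  35  20  39  30  35  68 191 181 173 170 169  |  142  62  62 221 216 223 165  42  14  42  39  35  36  43  26  47  37  41  81 221 211 203 214  87
183 187 177 173 171 173 177 183 189 197 144  44  17  30  31  29   2   0  53  64 189 181 173 170 169  |  113  24 169 210 202 203 211 219 227 168  54  22  37  38  37   2   0  64  79 219 210 209 220  91
184 150 187 177 173 171 172 172 174 177 184 192 142  37   8   0   0  31  70  64  52  39 168 170 170  |   78  67 221 205 199 198 199 202 205 211 222 167  43  11   0   0  37  84  76  65  53 211  82  76
```

The numbers put the tip inside the hole, near its far side: top-view tip at (155.5,176.5) against a prediction of (155.3,176.8), and side-view tip around row 118.5, just at the inner leg edge. I'm going 2 mm lower and nudging +y, then starting a slow pull.

Emit:
{"method": "step_arm", "body": {"rows": [[1,[0,0.0015,0.001],0],[1,[0,0,0.001],0],[1,[0,0,0],0],[1,[-0.002,0,0],0],[1,[-0.002,0,0],0],[1,[-0.002,0,0],0],[1,[-0.001,0,0],0],[1,[-0.001,0,0],0],[1,[0,0,0],0]]}}

```text
time_s: 8.37
tool_pos: [0.4387, 0.2976, 0.2444]
orientation: [-3.082, 0.605, -0.003]
wrist_force: [3.7, -2.0, -2.4]
finger_gap: 0.0185
finger_force: 117.6
```

Force of 4 N against the pull: the hook bears on the bar. Continuing.

Emit:
{"method": "step_arm", "body": {"rows": [[1,[-0.001,0,0],0],[1,[-0.001,0,0],0],[1,[-0.001,0,0],0],[1,[-0.001,0,0],0],[1,[-0.001,0,0],0],[1,[0,0,0],0]]}}

```text
time_s: 8.87
tool_pos: [0.4353, 0.2991, 0.2451]
orientation: [-3.082, 0.605, -0.01]
wrist_force: [8.6, -3.8, -3.2]
finger_gap: 0.0179
finger_force: 117.4
```

```bash
cat > m.py <<'E'
from h import *;import pickle
from bench import robot,viewer
d=pickle.load(open("cams.pkl","rb"));o=robot.get_obs();print(o["tool_pos"],o["wrist_force"])
# dark pixels on white face in side view (head removed), cast on z=.053, in clip frame
for n in("side","top"):
    for nm,q in(("start",d[n]),("now",viewer.read_camera(n))):
        g=q["image"];x0,y0,x1,y1=(200,95,270,155) if n=="side" else (130,140,200,205)
        ys,xs=np.where(cv2.cvtColor(g,6)[y0:y1,x0:x1]<(80 if n=="side" else 45))
        p=cast(q,np.c_[xs+x0,ys+y0],.053,None)-[.5897,.2358,.053]
        a=-0.388;u=np.array([np.cos(a),np.sin(a)]);v=np.array([np.sin(a),-np.cos(a)])
        X=p[:,:2]@u*1000;Y=p[:,:2]@v*1000;k=(np.abs(Y)<12)&(np.abs(X)<85)
        print(n,nm,np.histogram(X[k],bins=np.arange(-85,31,5))[0])
E
python3 m.py
```

```text
[0.43533143 0.29914004 0.2451483 ] [ 8.63246108 -3.84694326 -3.21083945]
side start [ 0  0  0  0  0  7  6  0  0  3 14  5  4  4  5  9  8 13  8  0  0  0  0]
side now [ 0  0  0  0  0  5  6  0  2 13  8  2  4  7  4  6  8 13  6  0  0  0  0]
top start [ 0  0  0  0 10 23 11  0  0 14 16  3  3  5 10  3  4  5  4  3  0  0  0]
top now [ 0  0  0  0 10  7 11  0  6 20 11  3  2 11  2  3  4  4  1  2  0  0  0]
```

Emit:
{"method": "step_arm", "body": {"rows": [[1,[-0.0015,0,0],0],[1,[-0.0015,0,0],0],[1,[-0.0015,0,0],0],[1,[-0.0015,0,0],0],[1,[0,0,0],0]]}}

```text
time_s: 9.38
tool_pos: [0.428, 0.3019, 0.2442]
orientation: [-3.082, 0.606, 0.001]
wrist_force: [0.7, -0.9, -0.3]
finger_gap: 0.0181
finger_force: 117.6
```

```bash
python3 m.py
```

```text
[0.42797846 0.30191721 0.24422767] [ 0.68865402 -0.89655754 -0.32620959]
side start [ 0  0  0  0  0  7  6  0  0  3 14  5  4  4  5  9  8 13  8  0  0  0  0]
side now [ 0  0  0  0  0  5 16 16  6  4  6  4  4  4  2  4  8 12  5  0  0  0  0]
top start [ 0  0  0  0 10 23 11  0  0 14 16  3  3  5 10  3  4  5  4  3  0  0  0]
top now [ 0  0  0  0 10  3  8 13 10  4  3  8  4  3  2  6  4  4  1  2  0  0  0]
```

It snapped: the bar moved from about -36 to about -50 mm, still with the hook. Pulling about 18.5 mm more.

Emit:
{"method": "step_arm", "body": {"rows": [[1,[-0.002,0,0],0],[1,[-0.002,0,0],0],[1,[-0.002,0,0],0],[1,[-0.0025,0,0],0],[1,[-0.0025,0,0],0],[1,[-0.0025,0,0],0],[1,[-0.002,0,0],0],[1,[-0.002,0,0],0],[1,[-0.001,0,0],0],[1,[0,0,0],0],[1,[0,0,0],0]]}}

```text
time_s: 10.4
tool_pos: [0.4109, 0.3088, 0.244]
orientation: [3.083, -0.606, -0.0]
wrist_force: [-0.4, -0.8, -1.7]
finger_gap: 0.0178
finger_force: 117.6
```

```bash
python3 m.py
```

```text
[0.41089431 0.30883678 0.24404299] [-0.38947632 -0.76151438 -1.68675056]
side start [ 0  0  0  0  0  7  6  0  0  3 14  5  4  4  5  9  8 13  8  0  0  0  0]
side now [ 0  0  0 14 11 16  9  4  5  4  6  4  1  0  0  2  8 12  5  0  0  0  0]
top start [ 0  0  0  0 10 23 11  0  0 14 16  3  3  5 10  3  4  5  4  3  0  0  0]
top now [ 0  0  1 18 17 13 13  5  5  3  3  6  2  0  0  2  2  4  1  2  0  0  0]
```

The bar is now near -68 mm (moved about 32) and the legs end near -22, clear of the axle. I'm easing the hook forward off the bar and lifting straight up.

Emit:
{"method": "step_arm", "body": {"rows": [[1,[0.002,0,0],0],[1,[0.002,0,0],0],[1,[0,0,0],0],[1,[0,0,-0.005],0],[1,[0,0,-0.01],0],[1,[0,0,-0.015],0],[1,[0,0,-0.025],0],[1,[0,0,-0.025],0],[1,[0,0,0],0]]}}

```text
time_s: 11.25
tool_pos: [0.4163, 0.3083, 0.3312]
orientation: [-3.075, 0.604, -0.013]
wrist_force: [1.0, 0.9, -0.1]
finger_gap: 0.0181
finger_force: 117.6
```

```bash
python3 m.py; python3 - <<'E'
from h import *
from bench import robot,viewer
o=robot.get_obs();R=Ro.from_rotvec(o["orientation"]).as_matrix();print(R.round(3).tolist(),o["joints"].round(3))
c=viewer.read_camera("wrist");im=c["image"];cv2.imwrite("pics/w5.png",im)
b=blobs(mask(im,(105,130,40),(128,255,255)))[0].reshape(-1,2);print("handle front row",b[:,1].min(),b[b[:,1]<b[:,1].min()+6][:,0].mean(), "z",c["z_map"][160:230:10,255])
E
```

```text
[0.41629737 0.30828198 0.33122531] [ 1.00157125  0.94704955 -0.12139958]
side start [ 0  0  0  0  0  7  6  0  0  3 14  5  4  4  5  9  8 13  8  0  0  0  0]
side now [ 0  0  0 14  7 13  9  4  6  4  6  4  2  0  0  2  8 13  6  0  0  0  0]
top start [ 0  0  0  0 10 23 11  0  0 14 16  3  3  5 10  3  4  5  4  3  0  0  0]
top now [ 0  0  1 17 14 15 13  6  7  3  3  7  3  0  0  2  2  4  1  2  0  0  0]
[[0.926, -0.378, 0.003], [-0.379, -0.926, 0.002], [0.002, -0.003, -1.0]] [ 0.534 -0.112  2.023  0.     1.227  2.493]
handle front row 140 253.97674418604652 z [0.11459442 0.11740531 0.11827835 0.1207001  0.12204684 0.12194975
 0.12387433]
```

The clip stayed put and the pick is still square in the grip (handle front at row 140, as before). I'm carrying it back over the rest.

Emit:
{"method": "step_arm", "body": {"rows": [[1,[0,0,0],-0.1136],[1,[0,0,0],-0.1136],[1,[0,0,0],-0.1136],[1,[0,0,0],-0.1136],[1,[0,0,0],-0.1136],[1,[0.0101,0.0306,0],0],[1,[0.0101,0.0306,0],0],[1,[0.0101,0.0306,0],0],[1,[0.0101,0.0306,0],0],[1,[0.0101,0.0306,0],0],[1,[0.0101,0.0306,0],0]]}}

```text
time_s: 12.32
tool_pos: [0.507, 0.136, 0.322]
orientation: [3.129, 0.282, -0.006]
wrist_force: [0.8, 0.3, -1.3]
finger_gap: 0.0181
finger_force: 117.9
```

Emit:
{"method": "step_arm", "body": {"rows": [[1,[0.0101,0.0306,0],0],[1,[0.0101,0.0306,0],0],[1,[0.0101,0.0306,0],0],[1,[0.0101,0.0306,0],0],[1,[0.0101,0.0306,0],0],[1,[0.0101,0.0306,0],0],[1,[0,0,0],0],[1,[0,0,0],0],[1,[0,0,0],0]]}}

```text
time_s: 13.07
tool_pos: [0.599, -0.0321, 0.3222]
orientation: [-3.128, -0.281, 0.005]
wrist_force: [0.9, -0.1, -1.3]
finger_gap: 0.0181
finger_force: 118.0
```

```bash
python3 - <<'E'
from h import *
from bench import robot,viewer
o=robot.get_obs();R=Ro.from_rotvec(o["orientation"]).as_matrix();print(o["tool_pos"],R.round(3).tolist())
print("to go",(R.T@(np.array([.6017,-.0303,.208])-o["tool_pos"])).round(4))
E
```

```text
[ 0.59899473 -0.03207425  0.3222207 ] [[0.984, 0.178, -0.003], [0.178, -0.984, 0.001], [-0.003, -0.001, -1.0]]
to go [ 0.0034 -0.0011  0.1142]
```

Emit:
{"method": "step_arm", "body": {"rows": [[1,[0.0034,-0.001,0.02],0],[1,[0,0,0.025],0],[1,[0,0,0.025],0],[1,[0,0,0.02],0],[1,[0,0,0.012],0],[1,[0,0,0.006],0],[1,[0,0,0.003],0],[1,[0,0,0.002],0],[1,[0,0,0.001],0],[1,[0,0,0],0],[1,[0,0,0],0]]}}

```text
time_s: 13.98
tool_pos: [0.6033, -0.0308, 0.2113]
orientation: [3.128, 0.282, 0.003]
wrist_force: [0.5, -0.3, -0.9]
finger_gap: 0.0181
finger_force: 118.0
```

Emit:
{"method": "step_arm", "body": {"rows": [[1,[0,0,0.002],0],[1,[0,0,0.001],0],[1,[0,0,0.001],0],[1,[0,0,0.001],0],[1,[0,0,0],0],[1,[0,0,0],0]], "grip_force": 120}}

```text
time_s: 14.48
tool_pos: [0.6029, -0.0308, 0.206]
orientation: [3.129, 0.282, -0.0]
wrist_force: [-3.8, 0.5, 5.4]
finger_gap: 0.0183
finger_force: 119.1
```

Contact on the bars (5 N). Releasing, then rising.

Emit:
{"method": "step_arm", "body": {"rows": [[0.6,[0,0,0],0],[0.6,[0,0,0],0],[0.4,[0,0,0],0],[0,[0,0,0],0],[0,[0,0,0],0],[0,[0,0,0],0],[0,[0,0,0],0],[0,[0,0,0],0]], "grip_force": 20}}

```text
time_s: 15.15
tool_pos: [0.6028, -0.0307, 0.2051]
orientation: [3.129, 0.282, 0.0]
wrist_force: [0.2, -0.0, 0.0]
finger_gap: 0.0852
finger_force: 0.0
```

Emit:
{"method": "step_arm", "body": {"rows": [[0,[0,0,-0.01],0],[0,[0,0,-0.02],0],[0,[0,0,-0.03],0],[0,[0,0,-0.03],0],[0,[0,0,-0.03],0],[0,[-0.02,0,-0.02],0],[0,[-0.02,0,0],0],[0,[0,0,0],0],[0,[0,0,0],0]]}}

```text
time_s: 15.9
tool_pos: [0.563, -0.0379, 0.3461]
orientation: [3.129, 0.281, 0.002]
wrist_force: [0.9, -0.6, 0.3]
finger_gap: 0.0857
finger_force: 0.0
```

```bash
python3 m.py; python3 - <<'E'
from h import *
from bench import robot,viewer
o=robot.get_obs();print(o["time_s"],o["finger_gap"])
c=viewer.read_camera("wrist");t=viewer.read_camera("top");s=viewer.read_camera("side")
b=blobs(mask(c["image"],(105,130,50),(128,255,255)))[0];print(cv2.minAreaRect(cast(c,b,.062,o)[:,:2].astype(np.float32)))
b=blobs(mask(s["image"],(105,130,50),(128,255,255)))[0];print(cv2.minAreaRect(cast(s,b,.062)[:,:2].astype(np.float32)))
cv2.imwrite("pics/fin.png",np.hstack([cv2.resize(c["image"],(400,300)),cv2.resize(s["image"][60:285,190:490],(400,300))]))
E
```

```text
[ 0.56296309 -0.03791677  0.34607205] [ 0.90219349 -0.58908805  0.29725019]
side start [ 0  0  0  0  0  7  6  0  0  3 14  5  4  4  5  9  8 13  8  0  0  0  0]
side now [ 0  0  0 14  7 13  9  4  5  4  6  4  1  0  0  2  8 12  6  0  0  0 14]
top start [ 0  0  0  0 10 23 11  0  0 14 16  3  3  5 10  3  4  5  4  3  0  0  0]
top now [ 0  0  0 10  6  8  6  5  3  3  3  4  2  0  0  2  2  1  0  1  0  0  0]
16.0 0.08553388383605014
((0.6055153012275696, -0.029552564024925232), (0.12457539886236191, 0.018375299870967865), 10.59122085571289)
((0.6016862988471985, -0.03651241213083267), (0.13005401194095612, 0.02806098200380802), 10.183513641357422)
```

View pics/fin.png

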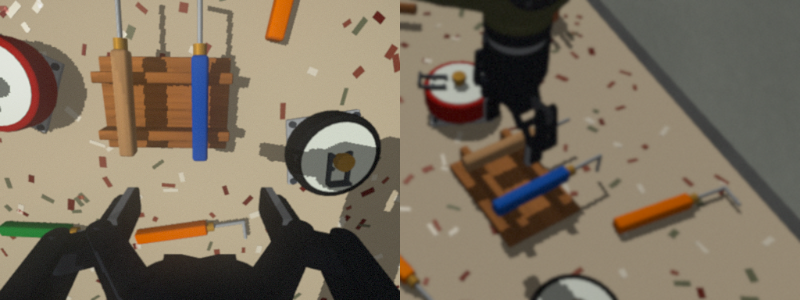

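The blue pick lies flat across both bars at (200,105), within 3 mm of where it started. The red clip lies off its axle on the left of the red wheel at (432,82), and the black clip is in place. Handing in.

```bash
python3 -c "
from bench import robot
print(robot.sign_off())"
```

```text
the job is handed in; nothing more can be done
None
```

The job is handed in after about 16 s of robot time: the red clip is about 32 mm off its axle and lying loose on the wheel, the pick is flat across both rest bars and released, and the black clip is untouched; sign-off returned no pass/fail verdict.

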